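Shut and latch the sharps container

TASK

Close up the red sharps container on the bench: push its raised white lid down with the fingertips until it is fully shut, and only then push the yellow latch along its rail as far as it goes, so that it covers the lid's tab. Do not lift, tip or shove the container out of place, and leave the jar, the bottle and the slide box beside it where they stand.

Things in the scene. Friction and masses are not known exactly. Their poses are not given: they have to be found in the camera images.
- sharps: Red plastic tub, loose, 2 to 3.3 kg (a push under 8 N does not shift it). Origin on the bench; in its frame x = -120 (front, roughly to the robot) to +85 mm (back), y = -100 to +100 mm, z up, 140 mm high. The white lid covers the part behind x = -65 mm; in front of that is a flat shoulder, 140 mm above the bench, on which the yellow latch slides.
- lid (a joint): White lid's angle in rad: 0 fully shut (level on the rim), grows as it rises, found at 0.7 to 1.3. Flat plate 145 mm long from hinge to free edge, 196 mm wide (container's y), 5 mm thick; a 36 mm wide tab sticks out 25 mm further at the middle of the free edge. A friction hinge keeps it at any angle; about 2 N at 115 mm from the hinge moves it.
- lid_hinge (a point): Middle of the lid's hinge line: container x = +80 mm, y = 0, 140.5 mm above the bench. The hinge line runs along the container's y. Shut, the lid reaches from here towards the container's -x; raised by angle a, along -x cos(a) and up sin(a).
- lid_press (a point): Point on the lid's outer (upper when shut) face, on its middle line, 115 mm from the hinge: a good place to push. It moves with the lid; its z axis is the outward normal of the lid.
- latch (a joint): Travel of the yellow latch in m: found at 0 to 0.010 (open, beside the tab), 0.050 at its end stop (home, over the tab). It slides along the container's -y and stays where it is left; about 2 to 3 N moves it.
- latch_nub (a point): Centre of the latch's upright push nub, 18 (x) by 16 (y) by 24 mm high, on a base 26 x 36 x 12 mm. This point is 24 mm above the shoulder (164.5 mm above the bench); the nub spans 12 to 36 mm above the shoulder. In the container's frame: x = -98 mm, y = +50 mm minus the latch travel. Push it on its +y side; nothing stands on the shoulder there.
- specimen_jar: Bystander: small loose jar with a blue cap, diameter 48 mm, 70 mm high, origin at the centre of its underside. Leave it.
- sanitizer: Bystander: loose bottle with a white cap, diameter 60 mm, 150 mm high, origin at the centre of its underside. Leave it.
- slide_box: Bystander: loose blue slide box, 85 x 100 mm, 36 mm high, origin at the centre of its underside. Leave it.

How it is judged (in metres and radians):
On the way, in this order (a step that is already met when the one before it is completed fails the run):
1. the lid is fully shut while the latch is still open (value of joint lid below 0.035 rad and value of joint latch below 0.02 m), for 0.2 s.
2. the latch is pushed home with the lid shut (value of joint lid below 0.035 rad and value of joint latch above 0.044 m), for 0.2 s.
At the end, for the whole second after the job is handed in: The lid is shut to within 0.035 rad (5 mm at its free edge), the latch is within 6 mm of its end stop, the container stands level and at rest within 30 mm of where it was, and the jar, bottle and slide box within 20 mm of where they were (all of step 2 and linear speed of sharps below 0.01 m/s and distance of sharps from where it was at the start of the episode below 0.03 m and angle between sharps's own z axis and vertical below 0.05 rad and distance of each of specimen_jar, sanitizer, slide_box from where it was at the start of the episode below 0.02 m); the robot touches nothing.
It fails at once if the latch is pushed across while the lid is up (value of joint latch above 0.02 m and value of joint lid above 0.06 rad).
It fails at once if the container is lifted, tipped or shoved out of place (height (world z) of sharps above 0.01 m or angle between sharps's own z axis and vertical above 0.12 rad or distance of sharps from where it was at the start of the episode above 0.03 m).
It fails at once if a bystander is moved, lifted or knocked over (distance of any of specimen_jar, sanitizer, slide_box from where it was at the start of the episode above 0.02 m or angle between any of specimen_jar, sanitizer's own z axis and vertical above 0.4 rad).
It also fails if it takes over 45 s, if anything falls off the work surface, if the arm or the gripper's body presses on something with over 40 N, if the wrist force passes 120 N, or if a joint passes its speed limit or range.

ROBOT

A 6-joint arm with a two-finger parallel gripper is mounted at the origin on the work surface. World frame = base frame: x ahead of the robot, y to its left, z up, the work surface at z = 0. Lengths are in m, angles in degrees, forces in N, time in s.
With the tool pointing down it reaches from about 0.375 to 0.9 m from the base axis. Payload 3.1 kg.
Tool frame: the origin (TCP) lies where the fingers leave the gripper's body, on its centre line; the fingertips stand bot.tips_ahead ahead of it and the grasp point (between the pads) lies 51 mm ahead of it (bot.tips_ahead is the distance from the TCP to the fingertips, in m); z points along the fingers, x is the direction in which the jaws open and shut, and the axes are right-handed (so a half turn about z gives the same grasp; the last joint's range is limited). The gripper opens to 87 mm and grips with 3 to 60 N. Pads are 19 mm wide; open, the fingers measure 117 mm over their backs; the gripper's body (75 mm by 190 mm) begins 51 mm behind the grasp point.
Start: joints at [-82.535, 30.224, 82.088, -0, 67.689, -10.227], TCP at [0.19, -0.595, 0.292] pointing down, gripper open.
Joint ranges: [-176.69, 176.69], [-43.24, 126.21], [12.49, 139.97], [-82, 262], [0, 151.66], [-163.58, 163.58]. Speed limits (degrees/s): [159.86, 159.86, 180, 180, 180, 180].

INTERFACE

Orientations are given as a 3x3 rotation matrix whose columns are the frame's x, y, z axes.
In Python, from rig import bot, vision, nets gives the robot as it stands.
- The arm moves only by the tool play_rows, never from a script. Its argument "series" is a list of rows, each an object of numbers: "tx", "ty", "tz": the shift along the world's x, y, z as a fraction of full scale; "turn": the turn about the world's z as a fraction of full scale. A call has 1 to 10 rows; each row shifts and turns the commanded pose from where the row before left it; what a row does not reach is not made up. Full scale, the value 1, is 0.8 m for a shift and 60 degrees for a turn. A row lasts 1/10 s, in which the tool goes at most 50 mm and 8.59 degrees, less where a joint would pass 70% of its speed; a pose out of reach is approached as far as the arm can. A call with a number of a shift or a turn outside -1 to 1 is refused whole. A call with a gripper value outside its range is refused whole. "gripper" is the opening, from 0 (shut) to 1 (fully open), set as the call begins (left out, the last holds). The fingers move at their own pace and stop on an object; the grip force is fixed at half the most. Time passes only in rows, so rows that do not move let the fingers close. It gives the time, the measured TCP pose, the force and the opening at its end, in the units of the state.
- bot.read_state(): the state, without advancing time (a new reading comes with each control period).
- vision.capture(name): name is "scene" or "top" or "wrist"; returns a dict with "pixels" (400x640x3 uint8, blue, green, red), "fx", "fy", "cx", "cy" (pixels), "extrinsics" (4x4, takes a point from camera to world coordinates). Camera axes: x right, y down, z forward; pixel columns grow to the right and rows downward; lengths in m; the calibration is good to about 2 mm. A picture is of the moment at which its call begins. There is no depth.
- bot.hand_in(): hands the job in, once; it reports no verdict.
Trained networks look in a picture, given as the dict that the camera call returned (one of the last four; its "shot" number tells which), for a name from the list of things; names that differ only in an ending like _2 or _b are one class to them, and where a whole thing is asked for, a point or a joint stands for the part that bears it (a point fixed in the world has none). Each returns a list of dicts, best first, with "confidence" (0 to 1); they miss things now and then, are a little off and sometimes report something else, mostly with a low value. They report only what shows in the picture. A call takes as long as a camera call.
- nets.look_for(picture, query): "at" ([column, row] as shares, 0 to 1, of the picture: columns of its width, rows of its height, amid what is visible of it).
- nets.masks_of(picture, query): "region" (400x640 bool, what is visible of it) and "at" ([column, row] as shares, 0 to 1, of the picture: columns of its width, rows of its height, amid what is visible of it).
The state is a dict: "time_s": time; "joint_positions": joint angles; "qvel": joint speeds; "tau": joint torques, N m; "position": TCP position; "tcp_rot": TCP orientation; "force": force on the tool from outside, world axes, zero at the start; "moment": the same for the moment, N m; "opening": opening from 0.0 (shut) to 1.0 (fully open).
Only numpy, scipy, OpenCV 4.12 (cv2) and the standard library are available. Lean on these libraries where they do the work, as an engineer would, in place of code of your own. Each camera call takes 0.05 s, during which the arm holds its last target.

## Working session

There is one attempt and no reset: what is moved stays moved. The work goes in short steps, Python scripts to look and compute and a tool call to move; the robot and the scene stay as the last step left them, time stands still between calls to the robot, and variables do not carry over. Pictures are saved under pics/ and viewed, and the job is handed in when it is done.

Besides the shell and the picture viewer there is one more tool, called after "Call:" in YAML: its name, and indented under it one key for each argument. play_rows: Moves the arm, as the interface text tells. Shift numbers are shares of 0.8 m and turn numbers shares of 60 degrees, none past 1 either way. Its arguments: {"type":"object","properties":{"series":{"type":"array"},"gripper":{"type":"number"}},"required":["series"]}

```bash
mkdir -p pics; ls
python3 - <<'E'
from rig import bot, vision, nets
import cv2, numpy as np, pickle
s=bot.read_state(); print(s['time_s'],s['position'],s['tcp_rot'],s['opening'],bot.tips_ahead)
for n in ['scene','top','wrist']:
    p=vision.capture(n); pickle.dump(p,open(f'pics/{n}0.pkl','wb')); cv2.imwrite(f'pics/{n}0.png',p['pixels'])
    print(n,p['fx'],p['fy'],p['cx'],p['cy']); print(np.round(p['extrinsics'],4).tolist())
    for q in ['sharps','lid','lid_hinge','lid_press','latch','latch_nub','specimen_jar','sanitizer','slide_box']:
        r=nets.look_for(p,q)
        print(q,[(round(d['confidence'],2),round(d['at'][0]*640),round(d['at'][1]*400)) for d in r[:2]])
print(bot.read_state()['time_s'])
E
```

```text
pics
0.0 [ 0.18986501 -0.59486171  0.29126278] [[ 3.03884438e-01 -9.52708852e-01 -3.02704509e-04]
 [-9.52706557e-01 -3.03884380e-01  2.12100534e-03]
 [-2.11268774e-03 -3.56151946e-04 -9.99997705e-01]] 1.0042524262887933 0.0697
scene 394.0510830437776 394.0510830437776 319.5024190616324 196.89471829127748
[[-0.5241, 0.5355, -0.6623, 1.1782], [0.8517, 0.3336, -0.4042, 0.4747], [0.0045, -0.7759, -0.6309, 0.6936], [0.0, 0.0, 0.0, 1.0]]
sharps [(0.94, 253, 176)]
lid [(0.93, 246, 152)]
lid_hinge [(0.89, 248, 156)]
lid_press [(0.69, 249, 155)]
latch []
latch_nub []
specimen_jar [(0.61, 327, 210)]
sanitizer [(0.96, 191, 190)]
slide_box [(0.85, 365, 223)]
top 406.8335570612219 406.8335570612219 322.49899238395267 201.29354715375842
[[-0.1493, -0.9655, 0.2133, 0.3921], [-0.9888, 0.1472, -0.0255, 0.109], [-0.0068, -0.2147, -0.9767, 1.0003], [0.0, 0.0, 0.0, 1.0]]
sharps [(0.37, 388, 160)]
lid [(0.85, 387, 160)]
lid_hinge [(0.65, 388, 162)]
lid_press [(0.57, 384, 161)]
latch [(0.84, 397, 240)]
latch_nub [(0.86, 399, 238)]
specimen_jar [(0.64, 321, 236)]
sanitizer [(0.74, 444, 153)]
slide_box [(0.79, 283, 254)]
wrist 343.062172995285 343.062172995285 320.7659232978768 201.08659828408292
[[0.3035, -0.9219, -0.2406, 0.2545], [-0.9528, -0.2938, -0.0764, -0.5761], [-0.0002, 0.2525, -0.9676, 0.3847], [0.0, 0.0, 0.0, 1.0]]
sharps []
lid []
lid_hinge []
lid_press []
latch []
latch_nub []
specimen_jar []
sanitizer []
slide_box []
1.5
```

View pics/scene0.png

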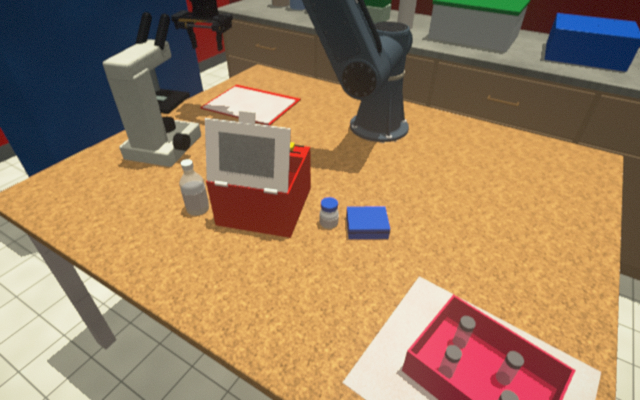

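View pics/top0.png

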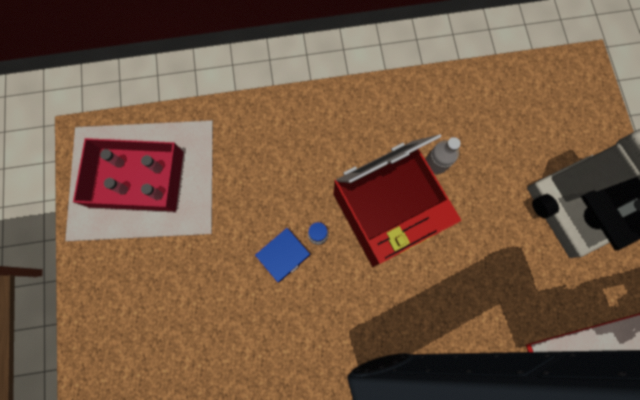

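Run:
```python
import cv2
a=cv2.imread('pics/top0.png')[80:300,240:480];cv2.imwrite('pics/topz.png',cv2.resize(a,None,fx=2.7,fy=2.7,interpolation=cv2.INTER_CUBIC))
a=cv2.imread('pics/scene0.png')[100:260,150:400];cv2.imwrite('pics/scenez.png',cv2.resize(a,None,fx=3,fy=3,interpolation=cv2.INTER_CUBIC))
```

```text
(no output)
```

View pics/topz.png

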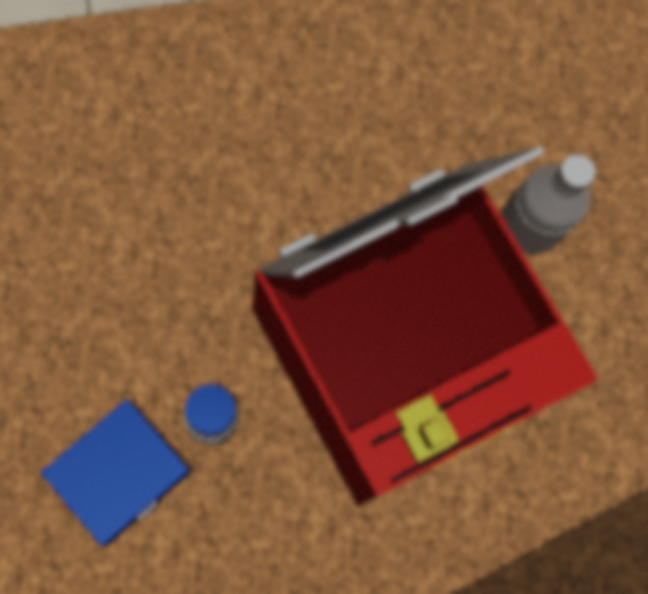

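View pics/scenez.png

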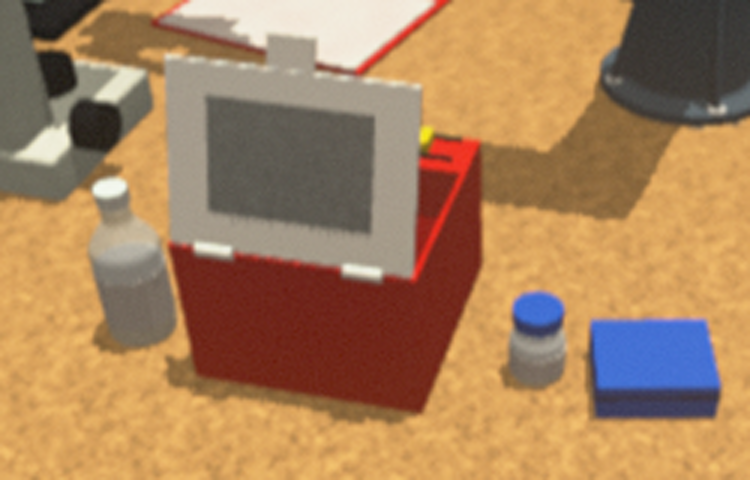

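```bash
cat > fit.py <<'E'
import numpy as np, pickle
from scipy.optimize import least_squares
P={n:pickle.load(open(f'pics/{n}0.pkl','rb')) for n in ['scene','top']}
def proj(p,X):
    T=np.linalg.inv(p['extrinsics']); c=T[:3,:3]@X+T[:3,3]
    return np.array([p['fx']*c[0]/c[2]+p['cx'],p['fy']*c[1]/c[2]+p['cy']])
def world(q,b):
    c,s=np.cos(q[2]),np.sin(q[2]); return np.array([q[0]+c*b[0]-s*b[1],q[1]+s*b[0]+c*b[1],b[2]])
def lid(a,r,y,n=0): return np.array([.08-r*np.cos(a)+n*np.sin(a)*1, y, .1405+r*np.sin(a)+n*np.cos(a)])
t=lambda u,v:(240+u/2.7,80+v/2.7); s=lambda u,v:(150+u/3,100+v/3)
F=[('top',t(377,495),lambda q:(-.12,.1,.14)),('top',t(597,378),lambda q:(-.12,-.1,.14)),
('top',t(258,272),lambda q:(.085,.1,.14)),('top',t(484,187),lambda q:(.085,-.1,.14)),
('scene',s(172,243),lambda q:(.085,-.1,.14)),('scene',s(413,277),lambda q:(.085,.1,.14)),('scene',s(480,142),lambda q:(-.12,.1,.14)),
('scene',s(195,375),lambda q:(.085,-.1,0)),('scene',s(422,411),lambda q:(.085,.1,0)),
('scene',s(166,57),lambda q:lid(q[3],.145,-.098,.005)),('scene',s(420,88),lambda q:lid(q[3],.145,.098,.005)),
('scene',s(267,35),lambda q:lid(q[3],.17,-.018,.005)),('scene',s(317,41),lambda q:lid(q[3],.17,.018,.005)),
('top',t(541,150),lambda q:lid(q[3],.145,-.098,0.0025)),('top',t(298,274),lambda q:lid(q[3],.145,.098,0.0025)),
('top',t(441,433),lambda q:(-.098,.05-q[4],.1765))]
def res(q): return np.concatenate([proj(P[n],world(q,f(q)))-np.array(uv) for n,uv,f in F])
r=least_squares(res,[.6,-.05,-.4,1.0,0.005],loss='soft_l1')
q=r.x
if __name__=='__main__':
    print(q, np.degrees(q[2:4])); print(np.round(res(q).reshape(-1,2),1).tolist())
    print('nub',world(q,(-.098,.05-q[4],.1645)),'press',world(q,lid(q[3],.115,0,.005)),'axis x',np.cos(q[2]),np.sin(q[2]))
E
python3 fit.py
```

```text
[ 0.57422436 -0.06862297  0.32391436  1.25782767  0.01018697] [18.55892591 72.06821707]
[[0.3, 0.9], [0.8, 1.1], [-0.9, -0.6], [-5.3, -8.7], [-1.2, -0.2], [0.5, 0.8], [0.4, -1.2], [0.8, -0.4], [0.1, 0.4], [-0.6, -0.9], [0.3, -0.9], [-0.2, -1.1], [-0.9, -1.3], [1.1, -0.1], [-1.2, 0.1], [-0.3, -0.7]]
nub [ 0.46864899 -0.06207176  0.1645    ] press [ 0.62100839 -0.05291573  0.25145315] axis x 0.9479968213986264 0.3182797929779722
```

Run:
```python
import numpy as np
from fit import *
def ray(n,u,v,z):
    p=P[n];E=p['extrinsics'];d=E[:3,:3]@np.array([(u-p['cx'])/p['fx'],(v-p['cy'])/p['fy'],1]);o=E[:3,3]
    return np.round(o+d*(z-o[2])/d[2],3)
for uv in [(125,155),(155,160),(200,128)]: print('sc base',ray('scene',*uv,0))
for z in [.2,.3,.4]: print(z,'scene head L/R, eyepiece',ray('scene',108,65,z),ray('scene',168,50,z),ray('scene',150,15,z),'top near arm',ray('top',530,200,z),ray('top',590,240,z))
print(world(q,(.1,0,0)),world(q,(-.035,0,0)))
```

```text
sc base [ 0.598 -0.609  0.   ]
sc base [ 0.567 -0.505  0.   ]
sc base [ 0.344 -0.532  0.   ]
0.2 scene head L/R, eyepiece [ 0.438 -0.811  0.2  ] [ 0.229 -0.756  0.2  ] [-0.051 -1.187  0.2  ] top near arm [ 0.507 -0.324  0.2  ] [ 0.411 -0.42   0.2  ]
0.3 scene head L/R, eyepiece [ 0.588 -0.55   0.3  ] [ 0.421 -0.507  0.3  ] [ 0.198 -0.85   0.3  ] top near arm [ 0.492 -0.27   0.3  ] [ 0.408 -0.354  0.3  ]
0.4 scene head L/R, eyepiece [ 0.738 -0.29   0.4  ] [ 0.614 -0.257  0.4  ] [ 0.447 -0.514  0.4  ] top near arm [ 0.478 -0.216  0.4  ] [ 0.406 -0.288  0.4  ]
[ 0.66902404 -0.03679499  0.        ] [ 0.54104447 -0.07976276  0.        ]
```

Call:
play_rows:
  gripper: 0
  series:
    - {"ty": 0.05, "tz": 0.03}
    - {"ty": 0.05, "tz": 0.03}
    - {"ty": 0.05, "tz": 0.03}
    - {"ty": 0.05, "tz": 0.03}
    - {"ty": 0.05, "tz": 0.03}
    - {"tx": 0.04, "ty": 0.03}
    - {"tx": 0.04, "ty": 0.03}
    - {"tx": 0.04, "ty": 0.03}
    - {"tx": 0.04, "ty": 0.03}
    - {"tx": 0.04, "ty": 0.03}

```text
invalid input
```

Call:
play_rows:
  gripper: 0.0
  series:
    - {"tx": 0, "ty": 0.05, "tz": 0.03, "turn": 0}
    - {"tx": 0, "ty": 0.05, "tz": 0.03, "turn": 0}

```text
time_s: 1.7
position: [0.1897, -0.5148, 0.339]
tcp_rot: [[0.303, -0.953, -0.0], [-0.953, -0.303, 0.003], [-0.003, -0.001, -1.0]]
force: [0.6, -0.1, 0.4]
opening: 0.895
```

Call:
play_rows:
  series:
    - {"tx": 0, "ty": 0.05, "tz": 0.03, "turn": 0}
    - {"tx": 0, "ty": 0.05, "tz": 0.03, "turn": 0}
    - {"tx": 0, "ty": 0.05, "tz": 0.03, "turn": 0}
    - {"tx": 0.04, "ty": 0.03, "tz": 0, "turn": 0}
    - {"tx": 0.04, "ty": 0.03, "tz": 0, "turn": 0}
    - {"tx": 0.04, "ty": 0.03, "tz": 0, "turn": 0}
    - {"tx": 0.04, "ty": 0.03, "tz": 0, "turn": 0}
    - {"tx": 0.04, "ty": 0.03, "tz": 0, "turn": 0}

```text
time_s: 2.5
position: [0.351, -0.2742, 0.4126]
tcp_rot: [[0.304, -0.953, 0.001], [-0.953, -0.304, -0.001], [0.001, -0.0, -1.0]]
force: [-0.3, -1.3, 0.4]
opening: 0.172
```

Call:
play_rows:
  series:
    - {"tx": 0.044, "ty": 0.033, "tz": 0, "turn": 0.014}
    - {"tx": 0.045, "ty": 0.033, "tz": 0, "turn": 0}
    - {"tx": 0.045, "ty": 0.033, "tz": 0, "turn": 0}
    - {"tx": 0.045, "ty": 0.033, "tz": 0, "turn": 0}
    - {"tx": 0.045, "ty": 0.033, "tz": 0, "turn": 0}
    - {"tx": 0.045, "ty": 0.033, "tz": 0, "turn": 0}
    - {"tx": 0.045, "ty": 0.033, "tz": 0, "turn": 0}
    - {"tx": 0.045, "ty": 0.033, "tz": 0, "turn": 0}
    - {"tx": 0.045, "ty": 0.033, "tz": 0, "turn": 0}
    - {"tx": 0, "ty": 0, "tz": 0, "turn": 0}

```text
time_s: 3.5
position: [0.6765, -0.0341, 0.4109]
tcp_rot: [[0.323, -0.947, 0.002], [-0.947, -0.323, 0.002], [-0.001, -0.002, -1.0]]
force: [-1.0, -0.8, -0.1]
opening: 0.005
```

Run:
```python
from rig import bot, vision
import cv2
print(bot.read_state()['position'],bot.read_state()['opening'])
p=vision.capture('scene'); cv2.imwrite('pics/scene1.png',p['pixels'])
```

```text
[ 0.67647732 -0.03412374  0.41087088] 0.0046644579432105395
```

View pics/scene1.png

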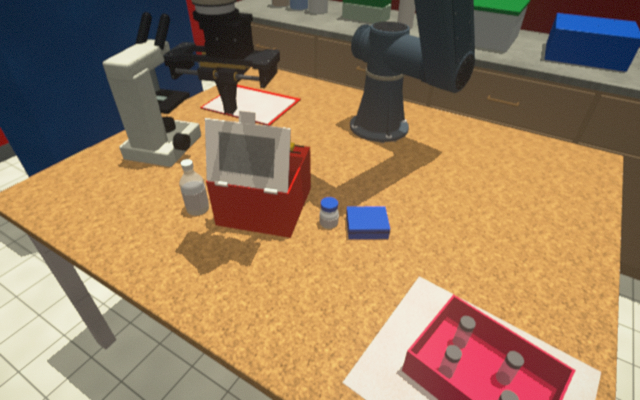

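Run:
```python
from fit import *
R=np.array([.6765,-.0341]);d=R-q[:2];c,s=np.cos(q[2]),np.sin(q[2])
print('cont',c*d[0]+s*d[1],-s*d[0]+c*d[1]); print(proj(P['scene'],np.array([.6765,-.0341,.341])))
# front-edge path, container xz -> TCP world
for a in np.degrees(q[3])-np.array([0,8,20,35,50,60,68,72]):
    A=np.radians(a); b=lid(A,.115,0,.005); w=world(q,(b[0]+.0095,0,b[2]+.0697)); print(round(a),np.round(w,4))
```

```text
cont 0.10794494745939902 0.0001753915578924653
[230.37007335 111.48922233]
72 [ 0.63   -0.0499  0.3212]
64 [ 0.6157 -0.0547  0.3158]
52 [ 0.5958 -0.0614  0.304 ]
37 [ 0.5749 -0.0684  0.2835]
22 [ 0.5598 -0.0735  0.258 ]
12 [ 0.5535 -0.0756  0.2391]
4 [ 0.5507 -0.0765  0.2233]
0 [ 0.5501 -0.0767  0.2153]
```

Call:
play_rows:
  series:
    - {"tx": 0, "ty": 0, "tz": -0.05, "turn": 0}
    - {"tx": 0, "ty": 0, "tz": -0.05, "turn": 0}
    - {"tx": -0.014, "ty": -0.005, "tz": -0.012, "turn": 0}
    - {"tx": -0.022, "ty": -0.007, "tz": 0, "turn": 0}
    - {"tx": -0.022, "ty": -0.008, "tz": 0, "turn": 0}
    - {"tx": -0.009, "ty": -0.003, "tz": -0.003, "turn": 0}
    - {"tx": -0.009, "ty": -0.003, "tz": -0.004, "turn": 0}
    - {"tx": 0, "ty": 0, "tz": 0, "turn": 0}

```text
time_s: 4.35
position: [0.6113, -0.0592, 0.317]
tcp_rot: [[0.317, -0.948, -0.001], [-0.948, -0.317, -0.0], [-0.0, 0.001, -1.0]]
force: [-0.3, -0.1, 0.2]
opening: 0.005
```

Run:
```python
from rig import bot, vision
import cv2
p=vision.capture('scene'); cv2.imwrite('pics/scene2.png',cv2.resize(p['pixels'][40:260,130:400],None,fx=2.5,fy=2.5))
```

```text
(no output)
```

View pics/scene2.png

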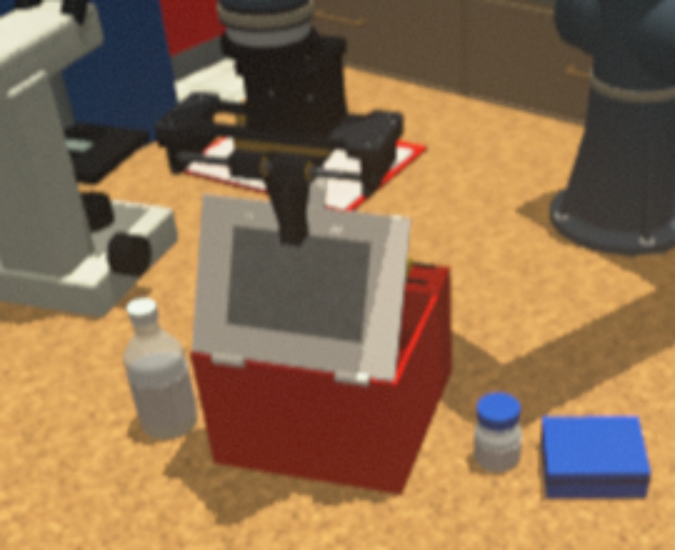

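Call:
play_rows:
  series:
    - {"tx": -0.01, "ty": -0.001, "tz": -0.008, "turn": 0}
    - {"tx": -0.009, "ty": -0.002, "tz": -0.008, "turn": 0}
    - {"tx": -0.014, "ty": -0.004, "tz": -0.012, "turn": 0}
    - {"tx": -0.012, "ty": -0.004, "tz": -0.014, "turn": 0}
    - {"tx": -0.01, "ty": -0.003, "tz": -0.015, "turn": 0}
    - {"tx": -0.009, "ty": -0.003, "tz": -0.017, "turn": 0}
    - {"tx": -0.004, "ty": -0.002, "tz": -0.012, "turn": 0}
    - {"tx": -0.004, "ty": -0.001, "tz": -0.012, "turn": 0}
    - {"tx": 0, "ty": 0, "tz": 0, "turn": 0}

```text
time_s: 5.3
position: [0.5535, -0.0743, 0.237]
tcp_rot: [[0.318, -0.948, -0.004], [-0.948, -0.318, 0.001], [-0.002, 0.003, -1.0]]
force: [0.5, -0.5, -0.2]
opening: 0.003
```

Call:
play_rows:
  series:
    - {"tx": -0.003, "ty": -0.001, "tz": -0.01, "turn": 0}
    - {"tx": 0, "ty": 0, "tz": -0.008, "turn": 0}
    - {"tx": 0, "ty": 0, "tz": 0, "turn": 0}

```text
time_s: 5.6
position: [0.552, -0.0753, 0.2234]
tcp_rot: [[0.318, -0.948, -0.001], [-0.948, -0.318, 0.0], [-0.001, 0.001, -1.0]]
force: [0.4, 0.2, -0.6]
opening: 0.005
```

Call:
play_rows:
  series:
    - {"tx": 0, "ty": 0, "tz": -0.005, "turn": 0}
    - {"tx": 0, "ty": 0, "tz": -0.004, "turn": 0}
    - {"tx": 0, "ty": 0, "tz": 0, "turn": 0}

```text
time_s: 5.9
position: [0.5523, -0.0754, 0.2167]
tcp_rot: [[0.318, -0.948, -0.0], [-0.948, -0.318, 0.0], [-0.0, 0.0, -1.0]]
force: [0.0, 0.4, 0.8]
opening: 0.011
```

Run:
```python
from rig import bot, vision
import cv2
print(bot.read_state()['force'])
p=vision.capture('scene'); cv2.imwrite('pics/scene3.png',cv2.resize(p['pixels'][40:260,130:400],None,fx=2.5,fy=2.5))
```

```text
[0.01992363 0.36845327 0.8274405 ]
```

View pics/scene3.png

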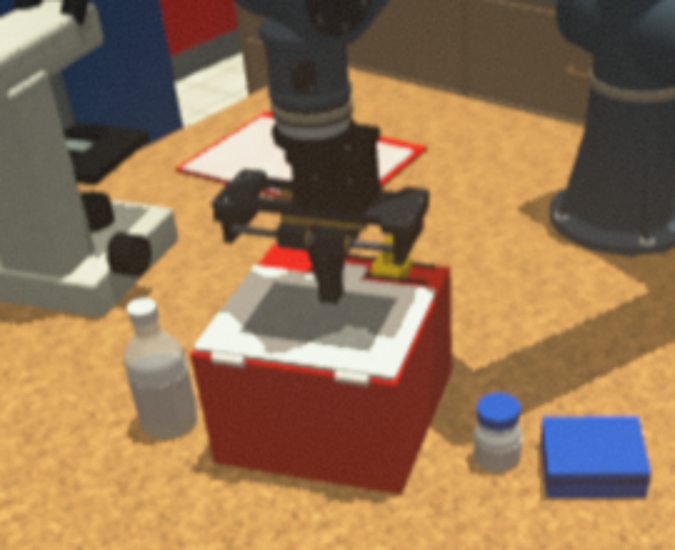

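Lid (corners near crop (195,350), (435,290)) is nearly level with the fingertip on it at (330,300); the latch is still open. I'll press on until the force rises.

Call:
play_rows:
  series:
    - {"tx": 0, "ty": 0, "tz": -0.002, "turn": 0}
    - {"tx": 0, "ty": 0, "tz": -0.001, "turn": 0}
    - {"tx": 0, "ty": 0, "tz": 0, "turn": 0}

```text
time_s: 6.25
position: [0.5525, -0.0754, 0.2156]
tcp_rot: [[0.318, -0.948, 0.001], [-0.948, -0.318, -0.0], [0.0, -0.001, -1.0]]
force: [-1.0, -0.3, 4.4]
opening: 0.009
```

Call:
play_rows:
  series:
    - {"tx": 0, "ty": 0, "tz": -0.002, "turn": 0}
    - {"tx": 0, "ty": 0, "tz": 0, "turn": 0}

```text
time_s: 6.45
position: [0.5525, -0.0754, 0.2154]
tcp_rot: [[0.318, -0.948, 0.001], [-0.948, -0.318, -0.001], [0.001, -0.001, -1.0]]
force: [-2.7, 0.6, 13.9]
opening: 0.005
```

Call:
play_rows:
  series:
    - {"tx": 0, "ty": 0, "tz": 0, "turn": 0}
    - {"tx": 0, "ty": 0, "tz": 0.025, "turn": 0}
    - {"tx": 0, "ty": 0, "tz": 0.05, "turn": 0}
    - {"tx": -0.04, "ty": 0.021, "tz": 0, "turn": 0}
    - {"tx": -0.04, "ty": 0.021, "tz": 0, "turn": 0}
    - {"tx": -0.04, "ty": 0.021, "tz": 0, "turn": 0}
    - {"tx": 0, "ty": 0, "tz": 0, "turn": 0}

```text
time_s: 7.15
position: [0.4508, -0.0224, 0.2725]
tcp_rot: [[0.319, -0.948, -0.007], [-0.948, -0.319, 0.003], [-0.005, 0.006, -1.0]]
force: [-0.5, -0.6, -0.4]
opening: 0.004
```

Run:
```python
from rig import bot, vision
import cv2
print(bot.read_state()['position'])
for n in ['scene','top','wrist']:
    p=vision.capture(n); im=p['pixels']; im=im[40:260,130:400] if n=='scene' else im[80:300,240:510] if n=='top' else im
    cv2.imwrite(f'pics/{n}4.png',im if n=='wrist' else cv2.resize(im,None,fx=2.5,fy=2.5))
```

```text
[ 0.45076169 -0.02236136  0.27253152]
```

View pics/scene4.png

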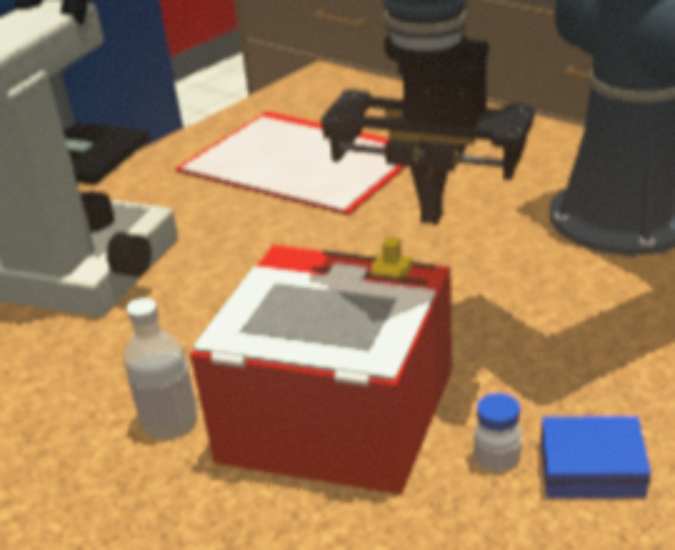

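View pics/top4.png

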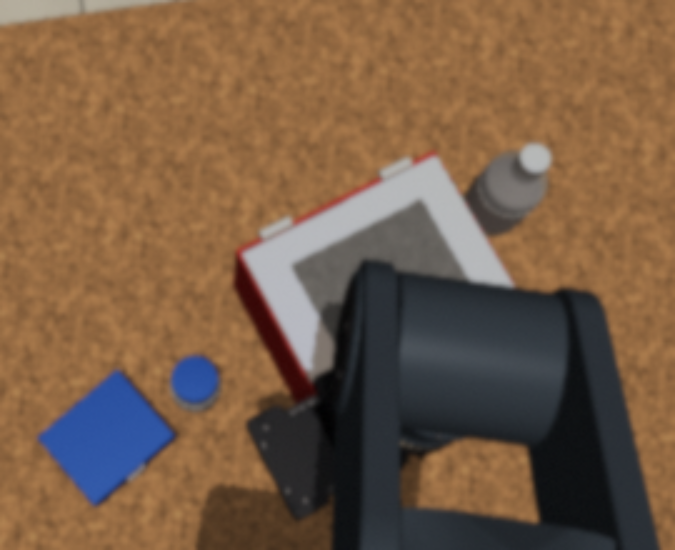

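View pics/wrist4.png

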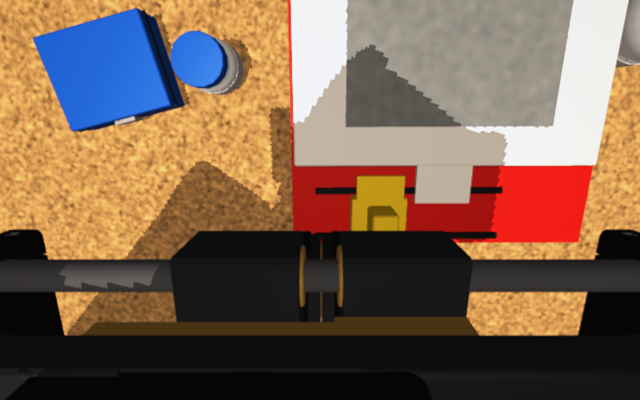

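Run:
```python
from fit import *
print(proj(P['scene'],world(q,(-.098,.05-q[4],.1765))))
for b in [(.085,-.1,.14),(.085,.1,.14),(-.12,.1,.14),(.085,-.1,0),(.085,.1,0)]:
    u=proj(P['scene'],world(q,b)); print(b,(u-[130,40])*2.5)
tgt=world(q,(-.098,.050-.05+.008+.0145,.229)); print('end tcp (finger half .0145)',tgt, world(q,(-.098,.078,.229)))
```

```text
[285.41523218 135.51794373]
(0.085, -0.1, 0.14) [190.21901344 352.10039928]
(0.085, 0.1, 0.14) [395.49996609 382.9285119 ]
(-0.12, 0.1, 0.14) [450.87746086 265.40418912]
(0.085, -0.1, 0) [214.38871903 461.53760913]
(0.085, 0.1, 0) [401.94106972 493.44175794]
end tcp (finger half .0145) [ 0.47415937 -0.07848446  0.229     ] [ 0.45649484 -0.02587063  0.229     ]
```

Call:
play_rows:
  series:
    - {"tx": 0.005, "ty": 0.001, "tz": -0.027, "turn": 0}
    - {"tx": 0, "ty": 0, "tz": -0.027, "turn": 0}
    - {"tx": 0, "ty": 0, "tz": 0, "turn": 0}

```text
time_s: 7.6
position: [0.4605, -0.0246, 0.2279]
tcp_rot: [[0.317, -0.948, -0.004], [-0.948, -0.317, 0.001], [-0.002, 0.003, -1.0]]
force: [-0.2, 0.1, -0.5]
opening: 0.005
```

Call:
play_rows:
  series:
    - {"tx": 0.004, "ty": -0.012, "tz": 0, "turn": 0}
    - {"tx": 0.004, "ty": -0.012, "tz": 0, "turn": 0}
    - {"tx": 0.004, "ty": -0.012, "tz": 0, "turn": 0}
    - {"tx": 0, "ty": 0, "tz": 0, "turn": 0}

```text
time_s: 8.0
position: [0.4713, -0.0548, 0.2306]
tcp_rot: [[0.316, -0.949, 0.002], [-0.949, -0.316, -0.001], [0.002, -0.002, -1.0]]
force: [-0.7, -1.0, -0.5]
opening: 0.008
```

Run:
```python
from rig import bot, vision
import cv2
p=vision.capture('scene'); cv2.imwrite('pics/scene5.png',cv2.resize(p['pixels'][40:260,130:400],None,fx=2.5,fy=2.5))
p=vision.capture('wrist'); cv2.imwrite('pics/wrist5.png',p['pixels'])
```

```text
(no output)
```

View pics/scene5.png

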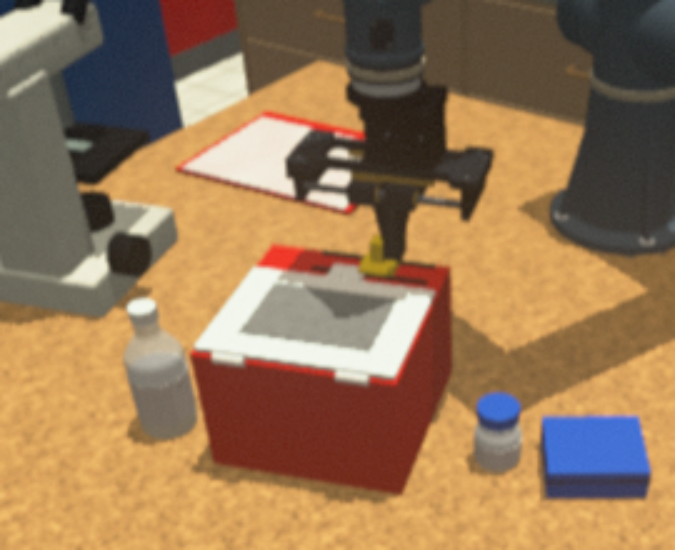

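View pics/wrist5.png

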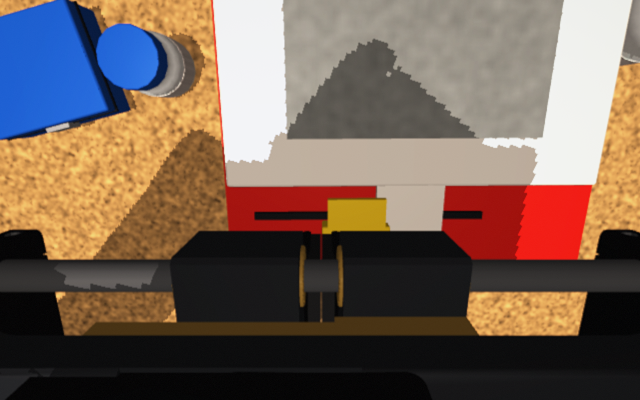

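Call:
play_rows:
  series:
    - {"tx": 0.002, "ty": -0.011, "tz": 0, "turn": 0}
    - {"tx": 0.002, "ty": -0.011, "tz": 0, "turn": 0}
    - {"tx": 0, "ty": 0, "tz": 0, "turn": 0}

```text
time_s: 8.4
position: [0.4736, -0.0718, 0.23]
tcp_rot: [[0.317, -0.948, 0.001], [-0.948, -0.317, -0.001], [0.001, -0.0, -1.0]]
force: [1.0, -0.5, 0.9]
opening: 0.005
```

Call:
play_rows:
  series:
    - {"tx": 0.001, "ty": -0.003, "tz": 0, "turn": 0}
    - {"tx": 0, "ty": 0, "tz": 0, "turn": 0}

```text
time_s: 8.6
position: [0.4739, -0.0733, 0.2298]
tcp_rot: [[0.318, -0.948, -0.0], [-0.948, -0.318, -0.0], [0.0, 0.0, -1.0]]
force: [0.4, 0.1, 0.1]
opening: 0.003
```

Call:
play_rows:
  series:
    - {"tx": 0.001, "ty": -0.003, "tz": 0, "turn": 0}
    - {"tx": 0, "ty": 0, "tz": 0, "turn": 0}

```text
time_s: 8.8
position: [0.4746, -0.0754, 0.2298]
tcp_rot: [[0.318, -0.948, -0.001], [-0.948, -0.318, 0.0], [-0.0, 0.001, -1.0]]
force: [-1.6, 1.6, 0.1]
opening: 0.005
```

Call:
play_rows:
  series:
    - {"tx": 0.0005, "ty": -0.002, "tz": 0, "turn": 0}
    - {"tx": 0, "ty": 0, "tz": 0, "turn": 0}

```text
time_s: 9.0
position: [0.4751, -0.077, 0.2298]
tcp_rot: [[0.318, -0.948, -0.0], [-0.948, -0.318, 0.0], [-0.0, 0.0, -1.0]]
force: [-0.2, 1.4, 0.2]
opening: 0.007
```

Call:
play_rows:
  series:
    - {"tx": 0.0005, "ty": -0.0015, "tz": 0, "turn": 0}
    - {"tx": 0, "ty": 0, "tz": 0, "turn": 0}

```text
time_s: 9.2
position: [0.4755, -0.0782, 0.2298]
tcp_rot: [[0.318, -0.948, -0.0], [-0.948, -0.318, 0.0], [-0.0, 0.0, -1.0]]
force: [-0.3, 0.9, 0.9]
opening: 0.005
```

Run:
```python
from rig import bot, vision
import cv2
p=vision.capture('scene'); cv2.imwrite('pics/scene6.png',cv2.resize(p['pixels'][110:240,190:330],None,fx=4,fy=4))
print(bot.read_state()['force'])
```

```text
[0.24191721 1.2056954  0.25623409]
```

View pics/scene6.png

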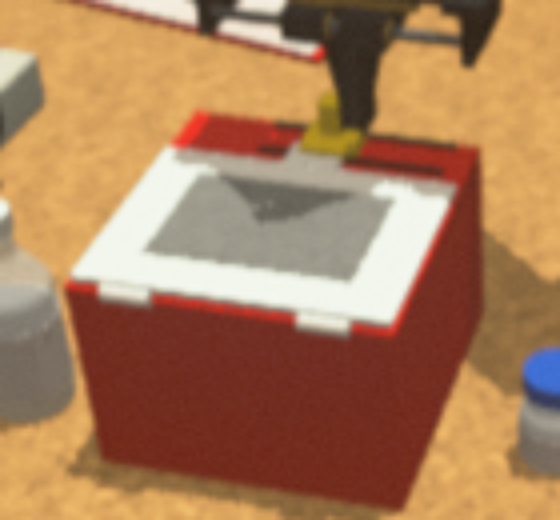

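Run:
```python
from fit import *
for t in [.03,.035,.04,.045,.05]:print(t,(proj(P['scene'],world(q,(-.098,.05-t,.1765)))-[190,110])*4)
```

```text
0.03 [352.19238296  98.41544856]
0.035 [344.78698535  97.49661969]
0.04 [337.39412295  96.57934614]
0.045 [330.01376396  95.66362395]
0.05 [322.6458767  94.7494492]
```

Call:
play_rows:
  series:
    - {"tx": 0.0005, "ty": -0.002, "tz": 0, "turn": 0}
    - {"tx": 0, "ty": 0, "tz": 0, "turn": 0}

```text
time_s: 9.45
position: [0.4761, -0.08, 0.2298]
tcp_rot: [[0.318, -0.948, 0.0], [-0.948, -0.318, -0.0], [0.0, -0.0, -1.0]]
force: [0.2, 0.4, -0.6]
opening: 0.004
```

Call:
play_rows:
  series:
    - {"tx": 0.0005, "ty": -0.0015, "tz": 0, "turn": 0}
    - {"tx": 0, "ty": 0, "tz": 0, "turn": 0}

```text
time_s: 9.65
position: [0.4765, -0.0812, 0.2298]
tcp_rot: [[0.318, -0.948, 0.0], [-0.948, -0.318, -0.0], [0.0, -0.0, -1.0]]
force: [0.2, 1.3, -0.3]
opening: 0.001
```

Call:
play_rows:
  series:
    - {"tx": 0.0005, "ty": -0.0015, "tz": 0, "turn": 0}
    - {"tx": 0, "ty": 0, "tz": 0, "turn": 0}

```text
time_s: 9.85
position: [0.4769, -0.0823, 0.2298]
tcp_rot: [[0.318, -0.948, 0.0], [-0.948, -0.318, -0.0], [0.0, -0.0, -1.0]]
force: [1.0, 1.6, -0.3]
opening: 0.005
```

Call:
play_rows:
  series:
    - {"tx": 0.0003, "ty": -0.001, "tz": 0, "turn": 0}
    - {"tx": 0, "ty": 0, "tz": 0, "turn": 0}

```text
time_s: 10.05
position: [0.4771, -0.0831, 0.2298]
tcp_rot: [[0.318, -0.948, 0.0], [-0.948, -0.318, -0.0], [0.0, -0.0, -1.0]]
force: [-0.5, 1.4, -1.5]
opening: 0.006
```

Run:
```python
from rig import bot, vision
import cv2
p=vision.capture('scene'); cv2.imwrite('pics/scene7.png',cv2.resize(p['pixels'][110:240,190:330],None,fx=4,fy=4))
print(bot.read_state()['force'])
```

```text
[ 0.28996223  1.56371057 -1.56266501]
```

View pics/scene7.png

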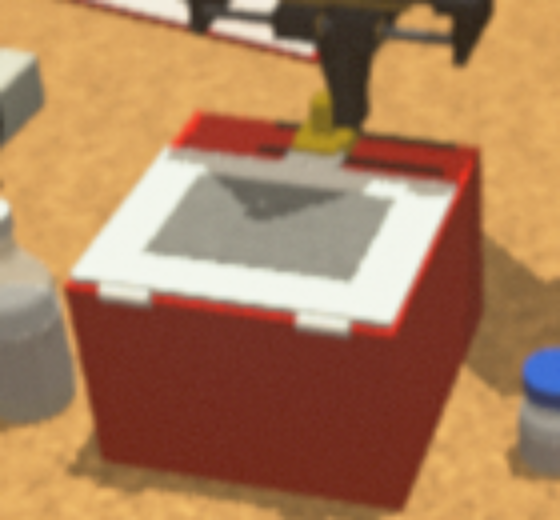

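Call:
play_rows:
  series:
    - {"tx": 0.0003, "ty": -0.0015, "tz": 0, "turn": 0}
    - {"tx": 0, "ty": 0, "tz": 0, "turn": 0}

```text
time_s: 10.3
position: [0.4774, -0.0843, 0.2298]
tcp_rot: [[0.318, -0.948, 0.0], [-0.948, -0.318, -0.0], [0.0, -0.0, -1.0]]
force: [0.8, 2.1, 0.2]
opening: 0.003
```

Call:
play_rows:
  series:
    - {"tx": 0.0003, "ty": -0.001, "tz": 0, "turn": 0}
    - {"tx": 0, "ty": 0, "tz": 0, "turn": 0}

```text
time_s: 10.5
position: [0.4775, -0.0848, 0.2299]
tcp_rot: [[0.318, -0.948, 0.0], [-0.948, -0.318, 0.001], [-0.001, -0.0, -1.0]]
force: [1.4, 3.7, -0.5]
opening: 0.009
```

Call:
play_rows:
  series:
    - {"tx": 0.0003, "ty": -0.0007, "tz": 0, "turn": 0}
    - {"tx": 0, "ty": 0, "tz": 0, "turn": 0}
    - {"tx": 0, "ty": 0, "tz": 0, "turn": 0}

```text
time_s: 10.8
position: [0.4775, -0.0849, 0.2299]
tcp_rot: [[0.318, -0.948, -0.0], [-0.948, -0.318, 0.001], [-0.002, -0.0, -1.0]]
force: [1.0, 6.8, 0.9]
opening: 0.004
```

End stop reached (force rises to 6.8 N with no motion). Back off along +y, then up.

Call:
play_rows:
  series:
    - {"tx": -0.004, "ty": 0.012, "tz": 0, "turn": 0}
    - {"tx": -0.004, "ty": 0.012, "tz": 0, "turn": 0}
    - {"tx": 0, "ty": 0, "tz": 0.03, "turn": 0}
    - {"tx": 0, "ty": 0, "tz": 0.05, "turn": 0}
    - {"tx": -0.02, "ty": 0.04, "tz": 0.05, "turn": 0}
    - {"tx": 0, "ty": 0.05, "tz": 0.02, "turn": 0}
    - {"tx": 0, "ty": 0.05, "tz": 0.02, "turn": 0}
    - {"tx": 0, "ty": 0.05, "tz": 0, "turn": 0}
    - {"tx": 0, "ty": 0.05, "tz": 0, "turn": 0}
    - {"tx": 0, "ty": 0, "tz": 0, "turn": 0}

```text
time_s: 11.8
position: [0.4553, 0.1273, 0.3634]
tcp_rot: [[0.324, -0.946, 0.001], [-0.946, -0.324, 0.001], [-0.0, -0.001, -1.0]]
force: [0.1, -1.4, 0.4]
opening: 0.006
```

Run:
```python
from rig import bot, vision
import cv2
p=vision.capture('scene'); cv2.imwrite('pics/scene8.png',cv2.resize(p['pixels'][100:260,150:400],None,fx=3,fy=3,interpolation=cv2.INTER_CUBIC))
p=vision.capture('top'); cv2.imwrite('pics/top8.png',cv2.resize(p['pixels'][80:300,240:480],None,fx=2.7,fy=2.7,interpolation=cv2.INTER_CUBIC))
print(bot.read_state()['position'],bot.read_state()['force'])
```

```text
[0.45577703 0.12417841 0.36305496] [ 0.14601433 -0.29304579  0.69547405]
```

View pics/scene8.png

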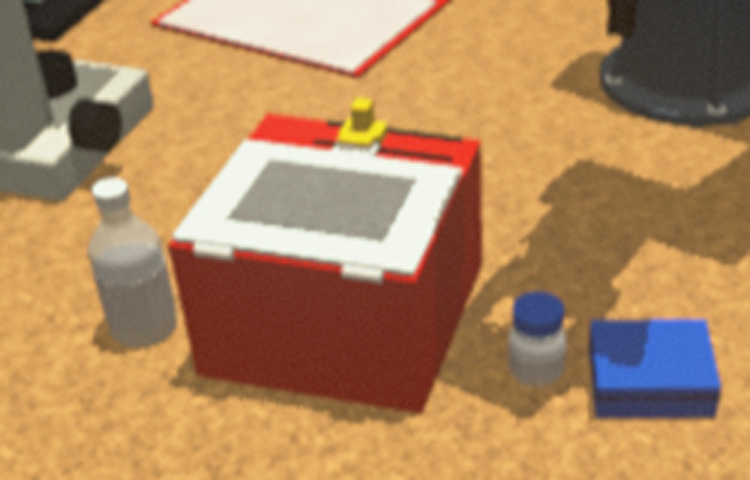

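View pics/top8.png

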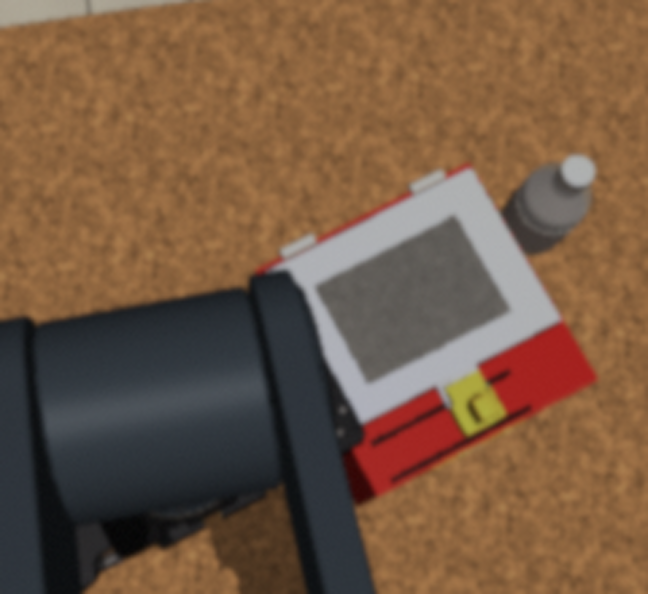

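```bash
python3 -c "
from rig import bot
print(bot.hand_in())"
```

```text
the job is handed in; nothing more can be done
None
```

The container is closed: the lid is fully down and the latch is across the tab. I handed the job in at about 12 s of the 45 s. No verdict is reported, so the result rests on my own checks.

**What I did:** I located the container by fitting the scene and top views: yaw about 18.6°, lid at about 72°, latch travel about 10 mm. With the gripper shut, I pushed the lid down along its arc until it stopped moving at about 14 N. I then pushed the latch nub along its rail until it stopped at about 7 N, backed off and raised the arm clear.

**Final checks:**
- **Lid and latch:** In the last pictures the lid lies level and the latch sits over the tab.
- **Container and neighbours:** The container's corners are at the same pixels as at the start, and the bottle, jar and slide box look unmoved.

**What disagreed:**
- **Fit:** One back corner of the container was 9–10 pixels off in the fit, because the raised lid hid it. The fit treated it as an outlier.
- **Latch stop:** The latch stopped about 7 mm further on than I predicted from my guessed finger thickness. I relied on the rise in force and the pictures to tell that it was home.
- **Force readings:** They were noisy, about ±1 N, so light contacts barely showed.

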